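# Find the full tin of washers by its weight

## Robot

A 6-joint arm with a two-finger parallel gripper is mounted at the origin on the work surface. World frame = base frame: x ahead of the robot, y to its left, z up, the work surface at z = 0. Lengths are in m, angles in rad, forces in N, time in s.
With the tool pointing down it reaches from about 0.3 to 0.775 m from the base axis. Payload 14.6 kg.
Tool frame: the origin (TCP) lies on the centre line of the jaws, within the pads' length; the fingertips stand 19 mm ahead of it and the grasp point (between the pads) is the TCP; z points along the fingers, y is the direction in which the jaws open and shut (so a half turn about z gives the same grasp; the last joint's range is limited). The gripper opens to 94 mm and grips with 3 to 60 N. Pads are 16 mm wide; open, the fingers measure 119 mm over their backs; the gripper's body (75 mm by 177 mm) begins 78 mm behind the grasp point.
Start: joints at [1.137, 0.3, 1.521, -0, 1.321, -0.067], TCP at [0.197, 0.513, 0.224] pointing down, gripper open.
Joint ranges: [-3.03, 3.03], [-0.79, 2.21], [0.23, 2.52], [-1.04, 4.18], [0, 3.07], [-2.55, 2.55]. Speed limits (rad/s): [2.22, 2.22, 2.57, 3.14, 3.14, 3.14].

## Interface

Orientations are given as [roll, pitch, yaw] about the fixed x, y, z axes, in that order (R = Rz(yaw) Ry(pitch) Rx(roll)).
In Python, from station import ctrl gives the robot as it stands. The module is installed in compiled form; this text tells all that it offers.
- The arm moves only by the shell command python3 -m creep 'ROWS' [FORCE]. ROWS is a JSON object of lists of equal length, an entry for each row: "translation": the shift along the world's x, y, z in mm, a list of three; "yaw": the turn about the world's z in rad; "gripper": the closure in counts, from 0 (fully open) to 255 (shut). A call has 1 to 5 rows; each row is the pose to reach, as a shift and turn from the pose measured when the call began; what a row does not reach only later rows make up. A row lasts 1/12 s, in which the tool goes at most 41.7 mm and 7.16 degrees, less where a joint would pass 70% of its speed; a pose out of reach is approached as far as the arm can. A call with a gripper value outside its range is refused whole. The fingers move at their own pace and stop on an object; FORCE is the grip in N (left out, the last holds). Time passes only in rows, so rows that repeat a pose let the fingers close. It gives the time, the measured TCP pose, the force and the opening at its end, in the units of the state.
- ctrl.get_obs(): the state, without advancing time (a new reading comes with each control period).
- ctrl.camera(name): name is "side" or "top"; returns a dict with "pixels" (480x640x3 uint8, red, green, blue), "depth" (480x640 float32, m along the optical axis (not along the pixel's ray), 0 where there is no reading), "fx", "fy", "cx", "cy" (pixels), "R" (3x3) and "t" (3): a world point X has camera coordinates R X + t. Camera axes: x right, y down, z forward; pixel columns grow to the right and rows downward; lengths in m; the calibration is good to about 2 mm. A picture is of the moment at which its call begins.
- ctrl.hand_in(): hands the job in, once; it reports no verdict.
The state is a dict: "time_s": time; "qpos": joint angles; "joint_vel": joint speeds; "tau": joint torques, N m; "ee_pos": TCP position; "eef_rot": TCP orientation; "force": force on the tool from outside, world axes, zero at the start; "moment": the same for the moment, N m; "grip_width": finger opening in m.
Only numpy, scipy, OpenCV 4.12 (cv2) and the standard library are available. Lean on these libraries where they do the work, as an engineer would, in place of code of your own. Each camera call takes 0.05 s, during which the arm holds its last target. There are 200 camera calls.

## Task

Three identical closed tins of washers have come back to the store: one is full, the other two are part used, and only their weight tells which. Heft them, stand the two lighter tins upright on the floor of the cut-down cardboard tray and let go of them, then hold the heaviest one up for me to take: the program finishes while the gripper is still holding it, upright and still, with its underside about 20 cm above the table. Leave the other things on the table where they are.

Things in the scene. Friction and masses are not known exactly. Their poses are not given: they have to be found in the camera images.
- tin_1_mid (a point): centre, half-way up, of one of three identical-looking closed round steel tins with a paper band: 62 mm in diameter, 85 mm high, standing loose on the table at the start; z is its axis, towards the lid. The full one weighs 0.67 to 0.83 kg all told, each of the two part-used ones 0.24 to 0.48 kg. Which one is full is not known beforehand. Contents do not shift
- tin_2_mid (a point): centre, half-way up, of one of three identical-looking closed round steel tins with a paper band: 62 mm in diameter, 85 mm high, standing loose on the table at the start; z is its axis, towards the lid. The full one weighs 0.67 to 0.83 kg all told, each of the two part-used ones 0.24 to 0.48 kg. Which one is full is not known beforehand. Contents do not shift
- tin_3_mid (a point): centre, half-way up, of one of three identical-looking closed round steel tins with a paper band: 62 mm in diameter, 85 mm high, standing loose on the table at the start; z is its axis, towards the lid. The full one weighs 0.67 to 0.83 kg all told, each of the two part-used ones 0.24 to 0.48 kg. Which one is full is not known beforehand. Contents do not shift
- tray: the tray for part-used tins: a shallow open cardboard box (a carton cut down), fixed to the table, 200 mm (its x) by 260 mm (its y), 40 mm high, walls 5 mm thick, floor 4 mm thick; inside 190 x 250 mm, room for two tins side by side along its y. Origin at the centre of its underside, on the table; z up
- stapler: bystander: a black desk stapler lying along its x, 150 x 36 mm, 50 mm high. Origin at the centre of its underside, loose
- stamp: bystander: a wooden hand stamp standing upright, 36 mm in diameter, 68 mm high. Origin at the centre of its underside, loose
- mug: bystander: a white mug, 80 mm in diameter, 92 mm high, with its handle on its +y side. Origin at the centre of its underside, loose
- tape_roll: bystander: a roll of brown packing tape lying flat, 110 mm in diameter, 48 mm high. Origin at the centre of its underside, loose
- calculator: bystander: a grey desk calculator, 140 mm (its x) by 88 mm, 20 mm high. Origin at the centre of its underside, loose
- small_carton: bystander: a small closed carton, 60 mm (its x) by 95 mm, 50 mm high. Origin at the centre of its underside, loose

How it is judged:
By the outcome, as a careful person would: the job done as asked, in the order asked, and still so for the second after the job is handed in, while the arm keeps its last pose, push and grip.
It also fails if it takes over 72 s, if anything falls off the work surface, if the arm or the gripper's body presses on something with over 40 N, if the wrist force passes 120 N, or if a joint passes its speed limit or range.

## Working session

There is one attempt and no reset: what is moved stays moved. The work goes in short steps, Python scripts to look and compute and a shell command to move; the robot and the scene stay as the last step left them, time stands still between calls to the robot, and variables do not carry over. Pictures are saved under pics/ and viewed, about 8 in all and at most 12, crops included, and the job is handed in when it is done.

```bash
mkdir -p pics
python3 - <<'E'
from station import ctrl
import cv2,numpy as np
o=ctrl.get_obs();print({k:np.round(v,3).tolist() for k,v in o.items()})
for n in("top","side"):
    c=ctrl.camera(n);cv2.imwrite(f"pics/{n}0.png",c["pixels"][:,:,::-1]);np.savez(f"{n}0.npz",**c)
    print(n,c["fx"],c["cx"],c["cy"],(-c["R"].T@c["t"]).round(3),c["R"].round(2).tolist(),(c["depth"]>0).mean())
E
```

```text
{'time_s': 0.0, 'qpos': [1.137, 0.301, 1.522, 0.0, 1.321, -0.067], 'joint_vel': [0.001, -0.0, 0.001, -0.001, 0.0, -0.001], 'tau': [-0.003, -53.179, -35.274, 0.071, 0.024, -0.0], 'ee_pos': [0.197, 0.513, 0.224], 'eef_rot': [-3.14, -0.0, 2.775], 'force': [0.885, 0.558, 0.596], 'moment': [0.008, 0.036, 0.015], 'grip_width': 0.094}
top 447.31749827738213 323.634511741698 234.98937115303724 [0.476 0.059 0.989] [[0.0, -1.0, -0.02], [-0.99, 0.0, -0.14], [0.14, 0.02, -0.99]] 0.996015625
side 499.2673186962785 314.9535433776266 238.17013723791752 [0.516 0.87  0.704] [[-1.0, -0.1, 0.0], [-0.06, 0.63, -0.77], [0.07, -0.77, -0.63]] 0.9959700520833333
```

View pics/top0.png

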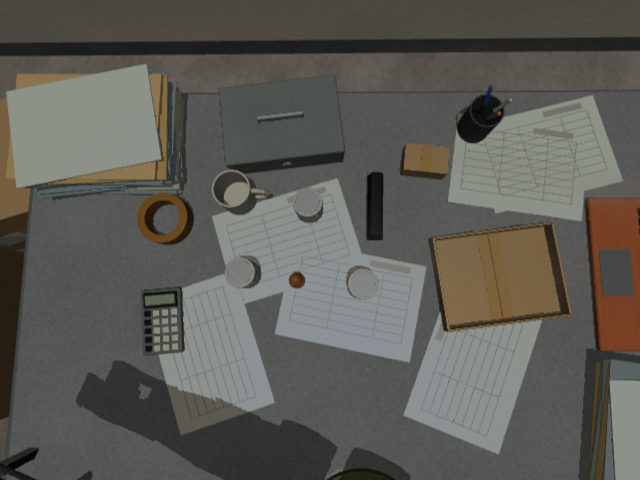

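View pics/side0.png

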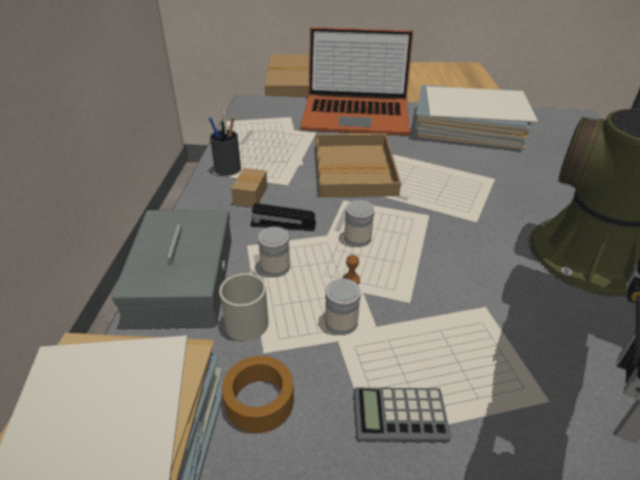

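The top view shows tins at about (241,271), (308,205) and (363,283), the stamp at (297,281), and the tray around (500,276). The side view agrees. Next I'll measure them from the depth.

```bash
cat > h.py <<'E'
import numpy as np,cv2
from station import ctrl
def world(c):
    v,u=np.mgrid[:480,:640];d=c["depth"]
    P=np.stack([(u-c["cx"])/c["fx"]*d,(v-c["cy"])/c["fy"]*d,d],-1)
    return (P-c["t"])@c["R"]
def blobs(W,z0,z1,mina=30):
    m=((W[...,2]>z0)&(W[...,2]<z1)).astype(np.uint8)
    n,l,s,ce=cv2.connectedComponentsWithStats(m)
    for i in range(1,n):
        if s[i,4]>mina:
            p=W[l==i];(x,y),r=cv2.minEnclosingCircle(p[:,:2].astype(np.float32))
            print(ce[i].round(),s[i,4],"mean",p.mean(0).round(3),"circ",round(x,3),round(y,3),round(r,3),"rect",np.round(cv2.minAreaRect(p[:,:2].astype(np.float32)),3) if 0 else [np.round(q,3) for q in cv2.minAreaRect(p[:,:2].astype(np.float32))])
E
python3 - <<'E'
from h import *
for n in("top","side"):
    W=world(dict(np.load(n+"0.npz")))
    print(n,"tins");blobs(W,.078,.093,200)
    print("40mm");blobs(W,.032,.072,60)
    print("cal");blobs(W,.012,.03,300)
E
```

```text
top tins
[281. 120.] 9150 mean [0.847 0.169 0.085] circ 0.849 0.17 0.152 rect [array([0.85, 0.17]), array([0.176, 0.254]), np.float64(6.829)]
[171. 112.] 315 mean [0.868 0.406 0.081] circ 0.86 0.409 0.079 rect [array([0.86 , 0.404]), array([0.158, 0.016]), np.float64(2.705)]
[233. 188.] 336 mean [0.699 0.266 0.087] circ 0.7 0.26 0.05 rect [array([0.7  , 0.268]), array([0.08 , 0.083]), np.float64(40.184)]
[135. 182.] 318 mean [0.712 0.471 0.088] circ 0.719 0.501 0.103 rect [array([0.709, 0.5  ]), array([0.024, 0.205]), np.float64(6.199)]
[307. 201.] 683 mean [0.671 0.112 0.084] circ 0.671 0.111 0.031 rect [array([0.671, 0.112]), array([0.061, 0.058]), np.float64(0.194)]
[239. 271.] 722 mean [0.526 0.248 0.084] circ 0.526 0.248 0.031 rect [array([0.526, 0.248]), array([0.059, 0.06 ]), np.float64(0.25)]
[363. 283.] 734 mean [ 0.503 -0.001  0.084] circ 0.503 -0.001 0.031 rect [array([ 0.503, -0.001]), array([0.059, 0.06 ]), np.float64(89.997)]
[623. 423.] 3705 mean [ 0.239 -0.497  0.082] circ 0.243 -0.493 0.115 rect [array([ 0.242, -0.499]), array([0.066, 0.224]), np.float64(82.217)]
40m
[... 7203 characters left out ...]
]), np.float64(64.274)]
[172. 319.] 683 mean [0.829 0.292 0.021] circ 0.839 0.267 0.089 rect [array([0.827, 0.291]), array([0.178, 0.055]), np.float64(25.01)]
[256. 378.] 341 mean [0.655 0.401 0.021] circ 0.648 0.425 0.038 rect [array([0.653, 0.408]), array([0.075, 0.036]), np.float64(17.986)]
[208. 430.] 604 mean [0.709 0.493 0.017] circ 0.709 0.489 0.078 rect [array([0.709, 0.489]), array([0.011, 0.156]), np.float64(0.964)]
[399. 412.] 3555 mean [0.427 0.436 0.015] circ 0.425 0.433 0.078 rect [array([0.425, 0.434]), array([0.137, 0.085]), np.float64(5.552)]
[260. 420.] 442 mean [0.634 0.473 0.021] circ 0.643 0.44 0.054 rect [array([0.636, 0.462]), array([0.107, 0.045]), np.float64(18.367)]
```

Tins are at A (0.526,0.249), B (0.671,0.113) and C (0.503,0.001). The tray centre is (0.521,-0.293), turned 7.4°. With the tool yaw at 1.70 the jaws lie along the tray's x, which suits every grasp, so I'll use it throughout. I'll start with tin A.

```bash
python3 -m creep '{"translation":[[32,-26,0],[64,-52,0],[96,-78,0],[128,-104,0],[160,-130,0]],"yaw":[-0.11,-0.22,-0.33,-0.44,-0.54],"gripper":[0,0,0,0,0]}' 40
python3 -m creep '{"translation":[[32,-26,0],[64,-52,0],[96,-78,0],[128,-104,0],[160,-130,0]],"yaw":[-0.11,-0.22,-0.33,-0.44,-0.53],"gripper":[0,0,0,0,0]}'
python3 -m creep '{"translation":[[0,0,0],[0,0,0],[0,0,0]],"yaw":[0,0,0],"gripper":[0,0,0]}'
```

```text
time_s: 0.52
ee_pos: [0.3582, 0.3817, 0.2238]
eef_rot: [-3.14, -0.0, 2.229]
force: [-0.8, -0.0, -0.1]
grip_width: 0.0941
time_s: 0.93
ee_pos: [0.5195, 0.2499, 0.2236]
eef_rot: [-3.14, 0.0, 1.694]
force: [-0.3, 0.8, -0.8]
grip_width: 0.0941
time_s: 1.18
ee_pos: [0.5191, 0.2501, 0.2232]
eef_rot: [-3.139, 0.0, 1.694]
force: [-0.6, 0.4, -0.4]
grip_width: 0.0943
```

```bash
for i in 1 2 3 4 5 6 7 8; do python3 -m creep '{"translation":[[0,0,0]],"yaw":[0],"gripper":[0]}' | grep force; done
python3 -m creep '{"translation":[[7,-1,-30],[7,-1,-60],[7,-1,-90],[7,-1,-120],[7,-1,-145]],"yaw":[0,0,0,0,0],"gripper":[0,0,0,0,0]}'
python3 -m creep '{"translation":[[0,0,-10],[0,0,-18],[0,0,-18]],"yaw":[0,0,0],"gripper":[0,0,0]}'
python3 -m creep '{"translation":[[0,0,0],[0,0,0],[0,0,0],[0,0,0],[0,0,0]],"yaw":[0,0,0,0,0],"gripper":[255,255,255,255,255]}' 40
python3 -m creep '{"translation":[[0,0,0],[0,0,0],[0,0,0]],"yaw":[0,0,0],"gripper":[255,255,255]}'
```

```text
force: [-0.1, 0.3, 0.1]
force: [0.3, -0.1, -0.3]
force: [-0.4, 0.2, -0.2]
force: [-0.3, -0.5, -0.7]
force: [-0.5, 0.1, 0.2]
force: [0.3, -0.3, -0.4]
force: [0.4, -0.1, 0.1]
force: [0.5, -0.0, -0.2]
time_s: 2.27
ee_pos: [0.5217, 0.2535, 0.0769]
eef_rot: [-3.138, -0.0, 1.705]
force: [1.0, -0.1, -0.6]
grip_width: 0.0942
time_s: 2.52
ee_pos: [0.5215, 0.2534, 0.0581]
eef_rot: [-3.137, 0.0, 1.705]
force: [1.0, 0.4, 0.2]
grip_width: 0.0942
time_s: 2.93
ee_pos: [0.5223, 0.2537, 0.0591]
eef_rot: [-3.14, -0.0, 1.705]
force: [3.7, 0.9, 0.9]
grip_width: 0.0638
time_s: 3.18
ee_pos: [0.5223, 0.2536, 0.0591]
eef_rot: [-3.14, -0.0, 1.705]
force: [1.6, -0.5, -0.5]
grip_width: 0.0616
```

```bash
python3 -m creep '{"translation":[[0,0,12],[0,0,35],[0,0,65],[0,0,90],[0,0,100]],"yaw":[0,0,0,0,0],"gripper":[255,255,255,255,255]}'
for i in 1 2 3 4 5 6 7 8; do python3 -m creep '{"translation":[[0,0,0]],"yaw":[0],"gripper":[255]}' | grep -E "force|ee_pos|width"; done
```

```text
time_s: 3.6
ee_pos: [0.5229, 0.254, 0.163]
eef_rot: [3.14, -0.001, 1.705]
force: [-1.2, 0.2, -6.5]
grip_width: 0.0619
ee_pos: [0.5232, 0.2541, 0.1648]
force: [0.9, 0.0, -7.6]
grip_width: 0.0619
ee_pos: [0.5229, 0.254, 0.1644]
force: [-0.0, -0.2, -7.8]
grip_width: 0.0618
ee_pos: [0.5224, 0.2538, 0.1632]
force: [0.5, 0.1, -7.4]
grip_width: 0.0619
ee_pos: [0.5218, 0.2536, 0.1616]
force: [-0.6, -0.3, -8.4]
grip_width: 0.0619
ee_pos: [0.5213, 0.2534, 0.1602]
force: [0.6, 0.8, -6.8]
grip_width: 0.0615
ee_pos: [0.5209, 0.2532, 0.159]
force: [0.0, 0.9, -7.2]
grip_width: 0.0617
ee_pos: [0.5206, 0.2531, 0.1581]
force: [0.5, 0.2, -7.1]
grip_width: 0.0614
ee_pos: [0.5204, 0.253, 0.1575]
force: [-0.1, 0.0, -6.7]
grip_width: 0.0619
```

Tin A weighs about 7.2 N (0.73 kg), so it is the full one. I'll set it back down and weigh the others.

```bash
python3 -m creep '{"translation":[[0,0,-25],[0,0,-55],[0,0,-80],[0,0,-92],[0,0,-95]],"yaw":[0,0,0,0,0],"gripper":[255,255,255,255,255]}'
python3 -m creep '{"translation":[[0,0,-1],[0,0,-2],[0,0,-2]],"yaw":[0,0,0],"gripper":[255,255,255]}'
```

```text
time_s: 4.68
ee_pos: [0.5195, 0.2526, 0.0603]
eef_rot: [-3.13, 0.002, 1.705]
force: [0.5, 0.2, -6.1]
grip_width: 0.0618
time_s: 4.93
ee_pos: [0.5201, 0.2529, 0.0596]
eef_rot: [-3.132, 0.001, 1.705]
force: [-0.2, -0.2, -7.8]
grip_width: 0.0616
```

```bash
python3 -m creep '{"translation":[[0,0,-2],[0,0,-3],[0,0,-3],[0,0,-3]],"yaw":[0,0,0,0],"gripper":[255,255,255,255]}'
```

```text
time_s: 5.27
ee_pos: [0.5204, 0.2531, 0.0592]
eef_rot: [-3.133, 0.001, 1.705]
force: [-11.3, -4.6, 15.2]
grip_width: 0.0614
```

```bash
python3 -m creep '{"translation":[[0,0,0],[0,0,0],[0,0,0],[0,0,0],[0,0,0]],"yaw":[0,0,0,0,0],"gripper":[0,0,0,0,0]}' | grep -E "width|force"
python3 -m creep '{"translation":[[0,0,30],[0,0,65],[0,0,100],[0,0,130],[0,0,130]],"yaw":[0,0,0,0,0],"gripper":[0,0,0,0,0]}'
python3 -m creep '{"translation":[[28,-26,0],[56,-52,0],[85,-78,0],[113,-105,0],[140,-130,0]],"yaw":[0,0,0,0,0],"gripper":[0,0,0,0,0]}'
python3 -m creep '{"translation":[[8,-8,0],[9,-9,0],[9,-9,0]],"yaw":[0,0,0],"gripper":[0,0,0]}'
```

```text
force: [-0.6, 0.7, -0.6]
grip_width: 0.0913
time_s: 6.1
ee_pos: [0.5225, 0.2539, 0.196]
eef_rot: [3.14, -0.001, 1.705]
force: [0.7, 0.8, 0.8]
grip_width: 0.094
time_s: 6.52
ee_pos: [0.6637, 0.1223, 0.1954]
eef_rot: [3.14, -0.001, 1.705]
force: [0.5, 0.5, 0.9]
grip_width: 0.0941
time_s: 6.77
ee_pos: [0.6727, 0.1128, 0.1943]
eef_rot: [3.141, -0.002, 1.704]
force: [-0.4, 0.8, 0.4]
grip_width: 0.0939
```

```bash
python3 -m creep '{"translation":[[0,0,-30],[0,0,-60],[0,0,-90],[0,0,-110],[0,0,-120]],"yaw":[0,0,0,0,0],"gripper":[0,0,0,0,0]}'
python3 -m creep '{"translation":[[0,0,-8],[0,0,-13],[0,0,-13]],"yaw":[0,0,0],"gripper":[0,0,0]}'
python3 -m creep '{"translation":[[0,0,0],[0,0,0],[0,0,0],[0,0,0],[0,0,0]],"yaw":[0,0,0,0,0],"gripper":[255,255,255,255,255]}' 40
python3 -m creep '{"translation":[[0,0,0],[0,0,0],[0,0,0]],"yaw":[0,0,0],"gripper":[255,255,255]}'
python3 -m creep '{"translation":[[0,0,12],[0,0,35],[0,0,65],[0,0,90],[0,0,100]],"yaw":[0,0,0,0,0],"gripper":[255,255,255,255,255]}'
for i in 1 2 3 4 5 6 7 8; do python3 -m creep '{"translation":[[0,0,1]],"yaw":[0],"gripper":[255]}' | grep -E "force|ee_pos"; done
```

```text
time_s: 7.18
ee_pos: [0.6708, 0.114, 0.0713]
eef_rot: [-3.138, -0.002, 1.706]
force: [-0.0, 0.2, -0.3]
grip_width: 0.0939
time_s: 7.43
ee_pos: [0.6704, 0.1146, 0.058]
eef_rot: [-3.137, -0.002, 1.706]
force: [-0.4, -0.3, 0.3]
grip_width: 0.0938
time_s: 7.85
ee_pos: [0.6706, 0.1145, 0.0585]
eef_rot: [-3.138, -0.002, 1.706]
force: [-0.3, -0.1, -0.4]
grip_width: 0.064
time_s: 8.1
ee_pos: [0.6706, 0.1145, 0.0586]
eef_rot: [-3.138, -0.002, 1.706]
force: [0.1, -1.2, -1.2]
grip_width: 0.0625
time_s: 8.52
ee_pos: [0.6717, 0.1146, 0.1634]
eef_rot: [3.14, -0.002, 1.706]
force: [0.0, 0.7, -1.6]
grip_width: 0.0627
ee_pos: [0.6721, 0.1147, 0.1665]
force: [0.6, -0.7, -3.0]
ee_pos: [0.672, 0.1147, 0.1676]
force: [0.2, -0.4, -3.6]
ee_pos: [0.6717, 0.1146, 0.1676]
force: [0.4, -0.0, -3.9]
ee_pos: [0.6713, 0.1146, 0.1672]
force: [-0.6, -0.5, -3.8]
ee_pos: [0.6709, 0.1145, 0.1669]
force: [0.1, -1.6, -3.1]
ee_pos: [0.6706, 0.1145, 0.1667]
force: [-0.1, 0.5, -1.9]
ee_pos: [0.6703, 0.1145, 0.1669]
force: [-0.3, -0.0, -2.8]
ee_pos: [0.6701, 0.1145, 0.1674]
force: [0.0, -0.1, -3.0]
```

Tin B is about 3.2 N, so it is part used. It goes to the far tray slot at (0.529,-0.352).

```bash
python3 -m creep '{"translation":[[-5,-18,10],[-15,-50,20],[-26,-85,20],[-37,-120,20],[-47,-155,20]],"yaw":[0,0,0,0,0],"gripper":[255,255,255,255,255]}' | grep ee_pos
python3 -m creep '{"translation":[[-10,-33,0],[-20,-66,0],[-30,-99,0],[-40,-132,0],[-50,-165,0]],"yaw":[0,0,0,0,0],"gripper":[255,255,255,255,255]}' |grep ee_pos
python3 -m creep '{"translation":[[-10,-35,0],[-20,-70,0],[-30,-100,0],[-40,-120,0],[-43,-135,0]],"yaw":[0,0,0,0,0],"gripper":[255,255,255,255,255]}'
python3 -m creep '{"translation":[[0,0,0],[0,0,0],[0,0,0]],"yaw":[0,0,0],"gripper":[255,255,255]}'
```

```text
ee_pos: [0.6223, -0.0419, 0.1875]
ee_pos: [0.5716, -0.2084, 0.1876]
time_s: 10.43
ee_pos: [0.5272, -0.3455, 0.1876]
eef_rot: [-3.137, -0.002, 1.705]
force: [1.0, 0.7, -3.0]
grip_width: 0.0626
time_s: 10.68
ee_pos: [0.5277, -0.3446, 0.1875]
eef_rot: [-3.137, -0.002, 1.705]
force: [-1.6, 0.2, -2.5]
grip_width: 0.0627
```

```bash
python3 -m creep '{"translation":[[1,-8,-25],[1,-8,-55],[1,-8,-85],[1,-8,-110],[1,-8,-119]],"yaw":[0,0,0,0,0],"gripper":[255,255,255,255,255]}' | grep ee_pos
python3 -m creep '{"translation":[[0,0,-2],[0,0,-3],[0,0,-3],[0,0,-3]],"yaw":[0,0,0,0],"gripper":[255,255,255,255]}'
```

```text
ee_pos: [0.5281, -0.3502, 0.0646]
time_s: 11.43
ee_pos: [0.5289, -0.35, 0.0629]
eef_rot: [-3.134, -0.005, 1.708]
force: [-0.9, -0.3, -3.1]
grip_width: 0.0624
```

```bash
python3 -m creep '{"translation":[[0,0,-1],[0,0,-2],[0,0,-2],[0,0,-2]],"yaw":[0,0,0,0],"gripper":[255,255,255,255]}'
```

```text
time_s: 11.77
ee_pos: [0.5295, -0.35, 0.0626]
eef_rot: [-3.136, -0.004, 1.708]
force: [-3.2, 2.8, 8.3]
grip_width: 0.0627
```

```bash
python3 -m creep '{"translation":[[0,0,0],[0,0,0],[0,0,0],[0,0,0],[0,0,0]],"yaw":[0,0,0,0,0],"gripper":[0,0,0,0,0]}' | grep -E "width|force"
python3 -m creep '{"translation":[[0,0,30],[0,0,65],[0,0,100],[0,0,130],[0,0,130]],"yaw":[0,0,0,0,0],"gripper":[0,0,0,0,0]}'
python3 -m creep '{"translation":[[-3,36,0],[-6,72,0],[-9,108,0],[-12,144,0],[-14,180,0]],"yaw":[0,0,0,0,0],"gripper":[0,0,0,0,0]}' | grep ee_pos
python3 -m creep '{"translation":[[-3,36,0],[-6,72,0],[-9,108,0],[-11,140,0],[-12,165,0]],"yaw":[0,0,0,0,0],"gripper":[0,0,0,0,0]}' | grep ee_pos
python3 -m creep '{"translation":[[0,0,0],[0,0,0],[0,0,0]],"yaw":[0,0,0],"gripper":[0,0,0]}'
python3 - <<'E'
from h import *
c=ctrl.camera("top");blobs(world(c)[:,400:],.078,.093,200)
E
```

```text
force: [0.1, -0.1, -0.1]
grip_width: 0.0914
time_s: 12.6
ee_pos: [0.5311, -0.3512, 0.1994]
eef_rot: [3.141, 0.003, 1.708]
force: [0.6, -0.6, 0.1]
grip_width: 0.094
ee_pos: [0.5164, -0.1696, 0.199]
ee_pos: [0.5038, -0.0024, 0.1988]
time_s: 13.68
ee_pos: [0.5039, -0.0028, 0.1985]
eef_rot: [3.141, 0.003, 1.709]
force: [-0.2, -0.4, 0.1]
grip_width: 0.0939
[138. 270.] 796 mean [ 0.529 -0.35   0.088] circ 0.53 -0.352 0.032 rect [array([ 0.53 , -0.352]), array([0.061, 0.06 ]), np.float64(47.508)]
[223. 423.] 3702 mean [ 0.239 -0.497  0.082] circ 0.243 -0.495 0.115 rect [array([ 0.243, -0.498]), array([0.065, 0.224]), np.float64(83.53)]
```

Tin B is standing in the tray with its top at 88 mm. Next is tin C.

```bash
python3 -m creep '{"translation":[[1,3,-30],[1,3,-60],[1,3,-90],[1,3,-115],[1,3,-125]],"yaw":[0,0,0,0,0],"gripper":[0,0,0,0,0]}' | grep ee_pos
python3 -m creep '{"translation":[[0,0,-8],[0,0,-14],[0,0,-14]],"yaw":[0,0,0],"gripper":[0,0,0]}' | grep ee_pos
python3 -m creep '{"translation":[[0,0,0],[0,0,0],[0,0,0],[0,0,0],[0,0,0]],"yaw":[0,0,0,0,0],"gripper":[255,255,255,255,255]}' 40 |grep width
python3 -m creep '{"translation":[[0,0,0],[0,0,0],[0,0,0]],"yaw":[0,0,0],"gripper":[255,255,255]}'
python3 -m creep '{"translation":[[0,0,12],[0,0,35],[0,0,65],[0,0,95],[0,0,120]],"yaw":[0,0,0,0,0],"gripper":[255,255,255,255,255]}' | grep -E "force|width"
for i in 1 2 3 4 5 6 7 8; do python3 -m creep '{"translation":[[0,0,1]],"yaw":[0],"gripper":[255]}' | grep -E "force|ee_pos"; done
```

```text
ee_pos: [0.5035, -0.0013, 0.0703]
ee_pos: [0.5034, -0.0017, 0.056]
grip_width: 0.064
time_s: 15.07
ee_pos: [0.5036, -0.0017, 0.0564]
eef_rot: [-3.138, 0.002, 1.706]
force: [-0.4, 0.5, 0.3]
grip_width: 0.0623
force: [0.1, -0.3, -3.4]
grip_width: 0.0621
ee_pos: [0.505, -0.0017, 0.1833]
force: [1.1, -1.1, -2.6]
ee_pos: [0.5048, -0.0017, 0.184]
force: [-1.9, 0.6, -4.4]
ee_pos: [0.5046, -0.0017, 0.1842]
force: [-1.2, 1.0, -3.8]
ee_pos: [0.5041, -0.0016, 0.1838]
force: [0.2, 0.0, -3.7]
ee_pos: [0.5036, -0.0016, 0.1834]
force: [0.5, -0.2, -4.0]
ee_pos: [0.5032, -0.0016, 0.1832]
force: [0.2, 0.3, -3.6]
ee_pos: [0.5029, -0.0015, 0.1833]
force: [-0.4, 0.7, -3.7]
ee_pos: [0.5026, -0.0015, 0.1838]
force: [0.0, 1.1, -4.2]
```

Tin C is about 3.8 N, so it is also part used. It goes to the near slot at (0.513,-0.233).

```bash
python3 -m creep '{"translation":[[1,-12,0],[2,-40,0],[3,-75,0],[4,-105,0],[5,-125,0]],"yaw":[0,0,0,0,0],"gripper":[255,255,255,255,255]}' | grep ee_pos
python3 -m creep '{"translation":[[1,-25,0],[2,-55,0],[3,-80,0],[5,-98,0],[5,-106,0]],"yaw":[0,0,0,0,0],"gripper":[255,255,255,255,255]}' | grep ee_pos
python3 -m creep '{"translation":[[0,0,-25],[0,0,-55],[0,0,-85],[0,0,-108],[0,0,-117]],"yaw":[0,0,0,0,0],"gripper":[255,255,255,255,255]}' | grep ee_pos
python3 -m creep '{"translation":[[0,0,-2],[0,0,-3],[0,0,-3],[0,0,-3]],"yaw":[0,0,0,0],"gripper":[255,255,255,255]}'
```

```text
ee_pos: [0.5074, -0.1296, 0.1837]
ee_pos: [0.512, -0.2383, 0.1833]
ee_pos: [0.5104, -0.2374, 0.0629]
time_s: 17.73
ee_pos: [0.5109, -0.2375, 0.061]
eef_rot: [-3.132, -0.0, 1.703]
force: [-0.7, -0.0, -3.9]
grip_width: 0.0625
```

```bash
python3 -m creep '{"translation":[[0,0,-1],[0,0,-2],[0,0,-2],[0,0,-2]],"yaw":[0,0,0,0],"gripper":[255,255,255,255]}'
```

```text
time_s: 18.07
ee_pos: [0.5114, -0.2377, 0.0605]
eef_rot: [-3.133, 0.001, 1.703]
force: [-4.0, 2.3, 7.7]
grip_width: 0.0624
```

```bash
python3 -m creep '{"translation":[[0,0,0],[0,0,0],[0,0,0],[0,0,0],[0,0,0]],"yaw":[0,0,0,0,0],"gripper":[0,0,0,0,0]}' | grep -E "width|force"
python3 -m creep '{"translation":[[0,0,30],[0,0,65],[0,0,100],[0,0,130],[0,0,135]],"yaw":[0,0,0,0,0],"gripper":[0,0,0,0,0]}' | grep ee_pos
python3 -m creep '{"translation":[[1,36,0],[1,72,0],[2,108,0],[3,144,0],[3,180,0]],"yaw":[0,0,0,0,0],"gripper":[0,0,0,0,0]}' | grep ee_pos
python3 -m creep '{"translation":[[1,36,0],[1,72,0],[2,108,0],[3,144,0],[3,180,0]],"yaw":[0,0,0,0,0],"gripper":[0,0,0,0,0]}' | grep ee_pos
python3 - <<'E'
from h import *
for n in("top","side"):
    c=ctrl.camera(n);cv2.imwrite(f"pics/{n}1.png",c["pixels"][:,:,::-1]);blobs(world(c),.078,.093,200)
E
```

```text
force: [0.0, 0.4, -0.1]
grip_width: 0.0918
ee_pos: [0.5129, -0.2385, 0.2011]
ee_pos: [0.5155, -0.0569, 0.2006]
ee_pos: [0.5182, 0.1249, 0.2001]
[281. 120.] 9144 mean [0.847 0.169 0.085] circ 0.849 0.17 0.152 rect [array([0.85, 0.17]), array([0.175, 0.254]), np.float64(6.931)]
[171. 110.] 300 mean [0.872 0.406 0.081] circ 0.867 0.404 0.071 rect [array([0.867, 0.405]), array([0.143, 0.015]), np.float64(1.385)]
[233. 188.] 342 mean [0.699 0.266 0.087] circ 0.699 0.26 0.05 rect [array([0.696, 0.266]), array([0.087, 0.08 ]), np.float64(46.121)]
[134. 182.] 318 mean [0.712 0.472 0.088] circ 0.716 0.5 0.103 rect [array([0.709, 0.5  ]), array([0.023, 0.205]), np.float64(6.224)]
[538. 270.] 800 mean [ 0.529 -0.35   0.088] circ 0.531 -0.352 0.032 rect [array([ 0.53 , -0.352]), array([0.061, 0.061]), np.float64(54.312)]
[480. 279.] 789 mean [ 0.511 -0.236  0.088] circ 0.51 -0.237 0.032 rect [array([ 0.511, -0.237]), array([0.061, 0.061]), np.float64(43.562)]
[623. 423.] 3676 mean [ 0.238 -0.497  0.082] circ 0.242 -0.494 0.115 rect [array([ 0.243, -0.498]), array([0.066, 0.224]), np.float64(83.1
[... 409 characters left out ...]
]), np.float64(88.514)]
[597. 236.] 612 mean [0.036 0.054 0.085] circ 0.023 0.026 0.081 rect [array([0.037, 0.043]), array([0.066, 0.161]), np.float64(50.881)]
[174. 256.] 7922 mean [0.847 0.189 0.084] circ 0.851 0.172 0.153 rect [array([0.85 , 0.172]), array([0.174, 0.258]), np.float64(6.699)]
[242. 292.] 628 mean [0.699 0.275 0.086] circ 0.699 0.267 0.047 rect [array([0.7  , 0.273]), array([0.079, 0.081]), np.float64(41.516)]
[345. 291.] 723 mean [0.522 0.252 0.082] circ 0.522 0.251 0.032 rect [array([0.522, 0.251]), array([0.06, 0.06]), np.float64(14.994)]
[200. 402.] 587 mean [0.712 0.49  0.088] circ 0.715 0.502 0.095 rect [array([0.709, 0.501]), array([0.013, 0.191]), np.float64(2.443)]
```

View pics/side1.png

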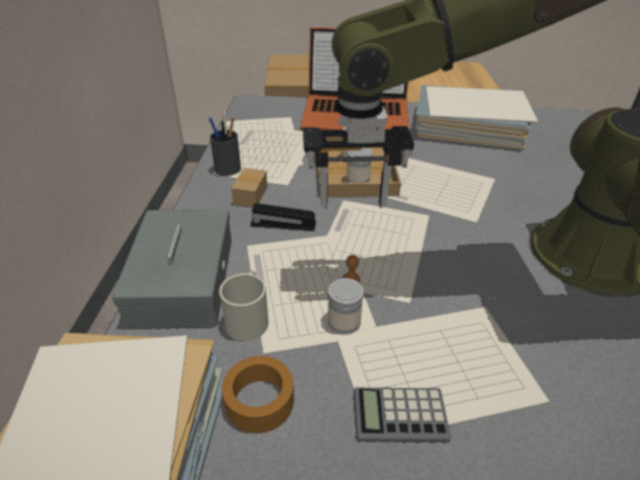

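Both light tins stand in the tray, with tops at (538,270) and (480,279) in the top view. Tin A stands upright at (345,300) in the side view, and the bystanders haven't moved. Now I'll take A.

```bash
python3 -m creep '{"translation":[[1,36,0],[2,72,0],[3,105,0],[3,122,0],[3,127,0]],"yaw":[0,0,0,0,0],"gripper":[0,0,0,0,0]}' | grep ee_pos
python3 -m creep '{"translation":[[0,0,-30],[0,0,-60],[0,0,-90],[0,0,-115],[0,0,-127]],"yaw":[0,0,0,0,0],"gripper":[0,0,0,0,0]}' | grep ee_pos
python3 -m creep '{"translation":[[0,0,-8],[0,0,-13],[0,0,-13]],"yaw":[0,0,0],"gripper":[0,0,0]}' | grep ee_pos
python3 -m creep '{"translation":[[0,0,0],[0,0,0],[0,0,0],[0,0,0],[0,0,0]],"yaw":[0,0,0,0,0],"gripper":[255,255,255,255,255]}' 40 |grep width
python3 -m creep '{"translation":[[0,0,0],[0,0,0],[0,0,0]],"yaw":[0,0,0],"gripper":[255,255,255]}'
python3 -m creep '{"translation":[[0,0,12],[0,0,35],[0,0,65],[0,0,95],[0,0,120]],"yaw":[0,0,0,0,0],"gripper":[255,255,255,255,255]}' | grep -E "force|width|ee_pos"
python3 -m creep '{"translation":[[0,0,25],[0,0,50],[0,0,70],[0,0,79],[0,0,80]],"yaw":[0,0,0,0,0],"gripper":[255,255,255,255,255]}' 
python3 -m creep '{"translation":[[0,0,0],[0,0,0],[0,0,0],[0,0,0],[0,0,0]],"yaw":[0,0,0,0,0],"gripper":[255,255,255,255,255]}'
```

```text
ee_pos: [0.5206, 0.2559, 0.1991]
ee_pos: [0.5196, 0.254, 0.0687]
ee_pos: [0.5197, 0.2534, 0.0554]
grip_width: 0.0642
time_s: 21.58
ee_pos: [0.5199, 0.2536, 0.0559]
eef_rot: [-3.134, 0.006, 1.708]
force: [0.5, -0.1, -0.9]
grip_width: 0.0616
ee_pos: [0.5196, 0.2535, 0.1783]
force: [0.2, -0.6, -7.3]
grip_width: 0.0619
time_s: 22.42
ee_pos: [0.5197, 0.2536, 0.2601]
eef_rot: [-3.136, 0.005, 1.708]
force: [1.1, 0.4, -7.4]
grip_width: 0.0616
time_s: 22.83
ee_pos: [0.5196, 0.2536, 0.2594]
eef_rot: [-3.135, 0.006, 1.708]
force: [0.0, 0.7, -6.5]
grip_width: 0.0618
```

```bash
python3 -m creep '{"translation":[[0,0,-3],[0,0,-3],[0,0,-3],[0,0,-3],[0,0,-3]],"yaw":[0,0,0,0,0],"gripper":[255,255,255,255,255]}'
python3 - <<'E'
from h import *
for i in range(12):
    c=ctrl.camera("side")
o=ctrl.get_obs();print(o["time_s"],np.round(o["ee_pos"],4),np.round(o["force"],1),o["grip_width"],np.abs(o["joint_vel"]).max())
cv2.imwrite("pics/side2.png",c["pixels"][:,:,::-1])
W=world(ctrl.camera("top"));blobs(W[:,440:580],.078,.093,200)
print("small");blobs(W,.012,.072,200)
E
```

```text
time_s: 23.25
ee_pos: [0.5196, 0.2536, 0.2564]
eef_rot: [-3.135, 0.006, 1.708]
force: [-0.3, 0.3, -6.9]
grip_width: 0.062
23.85 [0.5196 0.2535 0.2564] [-0.9 -0.3 -7.9] 0.06194698071609146 0.001456631858427439
[ 98. 270.] 801 mean [ 0.529 -0.35   0.088] circ 0.529 -0.352 0.032 rect [array([ 0.53 , -0.352]), array([0.06 , 0.062]), np.float64(0.139)]
[ 40. 279.] 789 mean [ 0.511 -0.236  0.088] circ 0.511 -0.237 0.032 rect [array([ 0.511, -0.237]), array([0.062, 0.06 ]), np.float64(89.056)]
small
[135. 180.] 2719 mean [0.729 0.49  0.043] circ 0.802 0.539 0.197 rect [array([0.742, 0.486]), array([0.229, 0.39 ]), np.float64(41.745)]
[470. 130.] 403 mean [ 0.838 -0.242  0.043] circ 0.857 -0.258 0.036 rect [array([ 0.844, -0.247]), array([0.071, 0.035]), np.float64(50.292)]
[425. 160.] 1448 mean [ 0.77  -0.141  0.046] circ 0.774 -0.143 0.056 rect [array([ 0.774, -0.143]), array([0.096, 0.062]), np.float64(83.527)]
[289. 163.] 818 mean [0.766 0.155 0.042] circ 0.765 0.158 0.125 rect [array([0.765, 0.158]), array([0.007, 0.25 ]), np.float64(7.653)]
[375. 205.] 924 mean [ 0.671 -0.033  0.042] c
[... 644 characters left out ...]
(7.612)]
[517. 272.] 313 mean [ 0.527 -0.328  0.043] circ 0.53 -0.344 0.03 rect [array([ 0.529, -0.333]), array([0.059, 0.025]), np.float64(3.103)]
[462. 281.] 214 mean [ 0.508 -0.212  0.042] circ 0.511 -0.229 0.029 rect [array([ 0.51 , -0.217]), array([0.058, 0.023]), np.float64(4.037)]
[157. 305.] 722 mean [0.456 0.438 0.017] circ 0.457 0.437 0.042 rect [array([0.461, 0.436]), array([0.061, 0.075]), np.float64(22.979)]
[600. 424.] 1388 mean [ 0.224 -0.477  0.038] circ 0.234 -0.48 0.12 rect [array([ 0.234, -0.479]), array([0.016, 0.24 ]), np.float64(79.985)]
[360. 475.] 310 mean [0.113 0.002 0.014] circ 0.106 0.005 0.059 rect [array([0.115, 0.005]), array([0.018, 0.119]), np.float64(0.794)]
```

View pics/side2.png

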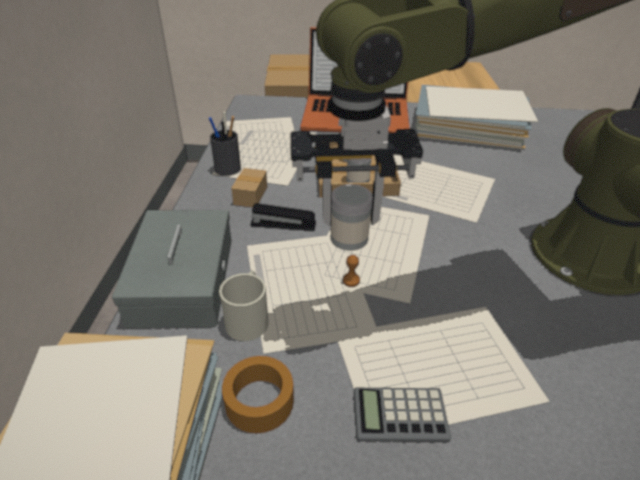

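The tin is held upright at (350,215), still, with its underside about 0.20 m up. The other things are where they were.

```bash
python3 -c "from station import ctrl; print(ctrl.hand_in())"
```

```text
the job is handed in; nothing more can be done
None
```

The job is done and handed in at about 24 s of the 72 s allowed. The gripper is holding the full tin, and the two part-used ones are released in the tray.

- **Weights:** I lifted each tin and read the wrist force, which varied by about 0.5 N. They came out at about 7.2 N (0.73 kg, the full one), 3.2 N and 3.8 N.
- **Tray:** the last top view shows both light tins upright on the tray floor, with lids 88 mm up at (0.530, -0.352) and (0.511, -0.237).
- **Held tin:** it is upright to within about 0.5°, with its underside at about 0.200 m by the arm's readings. It stayed still for 0.6 s, held with a 40 N grip.
- **Other things:** nothing else looked moved in the final side picture. In the final top view's depth data, the tape roll, stamp and most of the calculator did not show up, so those three were checked only by eye.

After weighing, I set the full tin back about 5 mm from its original spot before the final pick-up. No check failed.

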